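# Clamp up a striped cutting board

## Task

Clamp up the four wooden strips lying in the ratchet panel clamp for a trial fit of a cutting board: first tap the strips along until all their far ends sit flush against the end fence, then pump the red lever in full strokes from stop to stop until the strips are tight together and the sprung pad is pressed about halfway back on its springs, no further. Bring the jaw up with the lever only, do not push it by hand; leave the lever swung fully back and do not disturb the other things on the table.

Things in the scene. Friction and masses are not known exactly. Their poses are not given: they have to be found in the camera images.
- clamp: Ratchet panel clamp, fixed to the table: plywood baseboard 250 x 365 x 18 mm with fixed jaw, end fence, sliding jaw, blue ratchet housing and pump lever. Origin on its underside; +x to the end fence, +y the closing direction of the jaw, z up. Baseboard x -125 to 125, y -225 to 140 mm; wooden fixed jaw: face at y = 100, x -75 to 90, top z = 54; housing x -24 to 24, y -180 to -94, top z = 64 mm.
- fence_face (a point): Point on the aluminium end fence. Its flat face looks to clamp -x and lies at clamp x = 90 mm, from y = -12 to 100 mm, 20 mm high above the baseboard; this point is on that face's top edge at clamp y = 44 mm.
- slat_1: Wooden strip 1 counted from the fixed jaw, pale, 180 x 20 x 30 mm high, about 80 g, loose on the baseboard, length (x) along clamp x. Origin: centre of its underside. Flush on the fence: origin at clamp x = 0; it starts 5 to 28 mm short of that, its near end sticking out towards -x. Strips start 4 mm apart; tight against the fixed jaw this one's origin is at clamp y = 90 mm.
- slat_2: Wooden strip 2 counted from the fixed jaw, dark, 180 x 20 x 30 mm high, about 80 g, loose on the baseboard, length (x) along clamp x. Origin: centre of its underside. Flush on the fence: origin at clamp x = 0; it starts 5 to 28 mm short of that, its near end sticking out towards -x. Strips start 4 mm apart; tight against the fixed jaw this one's origin is at clamp y = 70 mm.
- slat_3: Wooden strip 3 counted from the fixed jaw, pale, 180 x 20 x 30 mm high, about 80 g, loose on the baseboard, length (x) along clamp x. Origin: centre of its underside. Flush on the fence: origin at clamp x = 0; it starts 5 to 28 mm short of that, its near end sticking out towards -x. Strips start 4 mm apart; tight against the fixed jaw this one's origin is at clamp y = 50 mm.
- slat_4: Wooden strip 4 counted from the fixed jaw, dark, 180 x 20 x 30 mm high, about 80 g, loose on the baseboard, length (x) along clamp x. Origin: centre of its underside. Flush on the fence: origin at clamp x = 0; it starts 5 to 28 mm short of that, its near end sticking out towards -x. Strips start 4 mm apart; tight against the fixed jaw this one's origin is at clamp y = 30 mm.
- jaw: Aluminium beam of the sliding jaw, at clamp x -75 to 85 mm, 24 mm thick, top 59.5 mm above the table; the sprung pad is in front of it, the toothed bar behind. Its origin is at the clamp's origin when jaw_travel reads 0, and moves with the jaw along clamp y.
- jaw_travel (a joint): Advance of the sliding jaw (toothed bar, beam and pad) towards the fixed jaw, m. 0 = fully open, 0.072 at most. A holding pawl keeps it from going back; the teeth are 8 mm apart. It starts at 0.009 to 0.026; with the pack tight and the pad half pressed it is about 0.059.
- pad (a joint): How far the sprung wooden pad (160 x 12 x 30 mm) is pressed back on its two coil springs, m: 0 = springs out, 18 mm gap between pad and beam; 0.018 = springs solid. 5 N of preload, 2.5 N per mm. With the lever back, at the ratchet's rest positions on the tight strips it reads about 0.002, one tooth later 0.009, then 0.016.
- pad_face (a point): Centre of the pad's pressing face, which looks towards clamp +y; while pad reads 0 it is at clamp x = 5 mm, y = -28 mm + jaw_travel. It touches the tight pack of strips at clamp y = 20 mm.
- lever (a joint): Angle of the pump lever, rad: 0 = back on its stop, leaning 0.235 rad away from the strips; 0.47 = forward on its stop, leaning as far towards them. Stays where left; 1 N at the grip moves it, up to 8 N against the springs. A forward stroke past 0.44, then back to under 0.06, moves the jaw one tooth (the first stroke maybe less); shorter strokes may miss the tooth. Starts at 0 to 0.3.
- grip (a point): Centre of the lever's red round grip, 25 mm in diameter and 95 mm long, along the lever; the grip's top end is 47 mm above this point along the lever, and nothing stands above it. The lever swings in the clamp's y-z plane.
- lever_pivot (a point): Pivot axis of the lever, parallel to clamp x, at clamp (0, -140, 30) mm. The centre of the grip is 167.5 mm from it: at lever angle a it lies at clamp y = -140 + 167.5 sin(a - 0.235), z = 30 + 167.5 cos(a - 0.235) mm.
- pencil: Flat red carpenter's pencil, 165 x 14 x 8 mm, lying on the clamp's baseboard at its far right corner. Leave alone. Origin: centre of its underside.
- board: Finished pale cutting board with a handle, 350 x 170 x 16 mm, lying flat on the left. Leave alone. Origin on its underside, 30 mm from the centre of its wide part.
- sander: Cork sanding block, 110 x 62 x 30 mm, lying near the robot on the right. Leave alone. Origin: centre of its underside.
- mug: Lilac mug, 80 mm wide, 95 mm high, right. Leave alone. Origin: centre of its underside.
- glue: White glue bottle with a blue label and red cap, 64 mm wide, 190 mm high, near right. Leave alone. Origin: centre of its underside.
- mallet: Wooden mallet lying down, head 62 x 115 x 72 mm, handle 230 mm, right. Leave alone. Origin: at table height under the handle, 100 mm from the head's centre.
- plate: White plate, 180 mm wide, 22 mm high, left. Leave alone. Origin: centre of its underside.
- spare: Block of five spare strips, 186 x 62 x 60 mm, near left. Leave alone. Origin: centre of its underside.

How it is judged:
By the outcome, as a careful person would: the job done as asked, in the order asked, and still so for the second after the job is handed in, with the robot touching nothing.
It also fails if it takes over 72 s, if anything falls off the work surface, if the arm or the gripper's body presses on something with over 40 N, if the wrist force passes 120 N, or if a joint passes its speed limit or range.

## Robot

A 6-joint arm with a two-finger parallel gripper is mounted at the origin on the work surface. World frame = base frame: x ahead of the robot, y to its left, z up, the work surface at z = 0. Lengths are in mm, angles in rad, forces in N, time in s.
With the tool pointing down it reaches from about 300 to 775 mm from the base axis. Payload 14.6 kg.
Tool frame: the origin (TCP) lies between the finger pads; the fingertips stand 25 mm ahead of it and the grasp point (between the pads) lies 6 mm ahead of it; z points along the fingers, y is the line along which they close (so a half turn about z gives the same grasp; the last joint's range is limited). The gripper opens to 94 mm and grips with 3 to 60 N. Pads are 16 mm wide; open, the fingers measure 119 mm over their backs; the gripper's body (75 mm by 177 mm) begins 78 mm behind the grasp point.
Start: joints at [-1.324, 0.3, 1.521, -0, 1.321, -0.067], TCP at [169.764, -523.134, 230.446] pointing down, gripper open.
Joint ranges: [-3.03, 3.03], [-0.79, 2.21], [0.23, 2.52], [-1.04, 4.18], [0, 3.07], [-2.55, 2.55]. Speed limits (rad/s): [2.22, 2.22, 2.57, 3.14, 3.14, 3.14].

## Interface

Orientations are given as [roll, pitch, yaw] about the fixed x, y, z axes, in that order (R = Rz(yaw) Ry(pitch) Rx(roll)).
In Python, from cell import manip gives the robot as it stands. The module is installed in compiled form; this text tells all that it offers.
- The arm moves only by the tool step_arm, never from a script. Its argument "series" is one flat list of numbers, 5 for each row, row after row: the shift along the world's x, y, z in mm, then the turn about the world's z in rad, then the closure, from 0 (fully open) to 1 (shut). In form: [dx, dy, dz, spin, jaw, dx, dy, dz, spin, jaw, ...]. A call has 1 to 20 rows; each row shifts and turns the commanded pose from where the row before left it; what a row does not reach is not made up. A row lasts 1/8 s, in which the tool goes at most 62.5 mm and 10.7 degrees, less where a joint would pass 70% of its speed; a pose out of reach is approached as far as the arm can. A call is refused whole if a number of a shift passes 62.5 or a number of a turn 0.188, either way. A call with a gripper value outside its range is refused whole. The fingers move at their own pace and stop on an object; "squeeze" is the grip in N (left out, the last holds). Time passes only in rows, so rows that do not move let the fingers close. It gives the time, the measured TCP pose, the force, the opening and the grip force at its end, in the units of the state.
- manip.read_state(): the state, without advancing time (a new reading comes with each control period).
- manip.camera(name): name is "scene" or "top" or "wrist"; returns (picture, depth): 480x640x3 uint8, blue, green, red; 480x640 float32, mm along the optical axis (not along the pixel's ray), 0 where there is no reading.
- manip.camera_info(name): a dict with "fovy" (degrees; the focal length in pixels is half the picture's height over the tangent of half this angle, whatever the lens; pixels are square), "cx", "cy" (the principal point, pixels), "k1" (the pictures are not rectified: a ray, as slopes to the right and down, at radius r is drawn at 1 + k1 r^2 times it, then the intrinsics apply), "eye" and "orientation" of the camera in the world. Camera axes: x right, y down, z forward; pixel columns grow to the right and rows downward; lengths in mm; the calibration is good to about 2 mm. A picture is of the moment at which its call begins: read the wrist's pose just before it. camera_info takes no time and is no camera call; for the wrist camera it gives the pose at the moment of the call.
- manip.sign_off(): hands the job in; it is judged then, once.
The state is a dict: "clock": time; "joints": joint angles; "qd": joint speeds; "effort": joint torques, N m; "eef_pos": TCP position; "eef_rot": TCP orientation; "wrist_force": force on the tool from outside, world axes, zero at the start; "moment": the same for the moment, N m; "finger_gap": finger opening in mm; "finger_force": force on a finger pad.
Only numpy, scipy, OpenCV 4.12 (cv2) and the standard library are available. Lean on these libraries where they do the work, as an engineer would, in place of code of your own. Each camera call takes 0.05 s, during which the arm holds its last target. There are 200 camera calls.

## Working session

There is one attempt and no reset: what is moved stays moved. The work goes in short steps, Python scripts to look and compute and a tool call to move; the robot and the scene stay as the last step left them, time stands still between calls to the robot, and variables do not carry over. Pictures are saved under pics/ and viewed, at most 10 in all, crops included, and the job is handed in when it is done.

Besides the shell and the picture viewer there is one more tool, called after "Call:" as a command line: name --argument value ..., lists and objects as JSON in quotes. step_arm: Moves the arm, as the interface text tells. Its arguments: {"type":"object","properties":{"series":{"type":"array"},"squeeze":{"type":"number"}},"required":["series"]}

```bash
mkdir -p pics
cat > h.py <<'E'
import numpy as np, cv2
from cell import manip
from scipy.spatial.transform import Rotation as R
def rot(o):
    o=np.array(o,float)
    if o.shape==(3,3): return o
    if o.size==4: print('quat?',o)
    return R.from_euler('xyz',o).as_matrix()
def shot(name,fn=None):
    inf=manip.camera_info(name); im,d=manip.camera(name)
    if fn: cv2.imwrite('pics/'+fn,im); 
    np.savez(''+name+'.npz',im=im,d=d,inf=np.array([inf],dtype=object))
    return im,d,inf
def load(name):
    z=np.load(''+name+'.npz',allow_pickle=True); return z['im'],z['d'],z['inf'][0]
def rays(inf,uv):
    f=240/np.tan(np.radians(inf['fovy'])/2)
    K=np.array([[f,0,inf['cx']],[0,f,inf['cy']],[0,0,1]])
    uv=np.array(uv,float).reshape(-1,2)
    p=(uv-[inf['cx'],inf['cy']])/f; s=p.copy()
    for _ in range(20): s=p/(1+inf['k1']*(s**2).sum(1,keepdims=True))
    return np.c_[s,np.ones(len(s))]@rot(inf['orientation']).T
def atz(inf,uv,z):
    r=rays(inf,uv); e=np.array(inf['eye']); return e+r*((z-e[2])/r[:,2:3])
def cloud(d,inf):
    v,u=np.mgrid[0:480,0:640]; r=rays(inf,np.c_[u.ravel(),v.ravel()])
    return (np.array(inf['eye'])+r*d.ravel()[:,None]).reshape(480,640,3)
def proj(inf,P):
    f=240/np.tan(np.radians(inf['fovy'])/2)
    q=(np.array(P,float).reshape(-1,3)-inf['eye'])@rot(inf['orientation']); s=q[:,:2]/q[:,2:]
    return s*(1+inf['k1']*(s**2).sum(1,keepdims=True))*f+[inf['cx'],inf['cy']]
E
python3 - <<'E'
from h import *
for n in('top','scene'):
    im,d,i=shot(n,n+'1.png'); print(i)
print(manip.read_state())
E
```

```text
{'fovy': 44.3684123124481, 'cx': 305.37108735061815, 'cy': 235.70790865673408, 'k1': -0.06420335905695042, 'eye': array([ 298.18866298,  -12.81265453, 1390.54760262]), 'orientation': array([-2.96659865,  0.01162691, -1.57524203])}
{'fovy': 46.654163345667904, 'cx': 332.08033448307486, 'cy': 249.81195848654747, 'k1': 0.018158216659264814, 'eye': array([1007.48478696, -685.81026421, 1021.16137547]), 'orientation': array([-2.38965382, -0.01005708,  0.61573217])}
{'clock': 0.1, 'joints': array([-1.32363596e+00,  3.00433016e-01,  1.52150001e+00, -1.97785675e-05,
        1.32069238e+00, -6.65924065e-02]), 'qd': array([-0.00053001, -0.00252882, -0.00159647,  0.0016067 ,  0.00024452,
       -0.00026298]), 'effort': array([-1.44399968e-03, -5.32654345e+01, -3.53286445e+01,  7.09199044e-02,
        2.35351530e-02, -6.72946840e-05]), 'eef_pos': array([ 169.69412848, -522.95592094,  229.94149907]), 'eef_rot': array([-3.14056092e+00, -4.96067139e-05,  3.13757656e-01]), 'wrist_force': array([-0.03459423, -0.18099244,  0.36729253]), 'moment': array([0.02866134, 0.0220779 , 0.00456778]), 'finger_force': 0.0, 'finger_gap': 93.77004655823066}
```

View pics/top1.png

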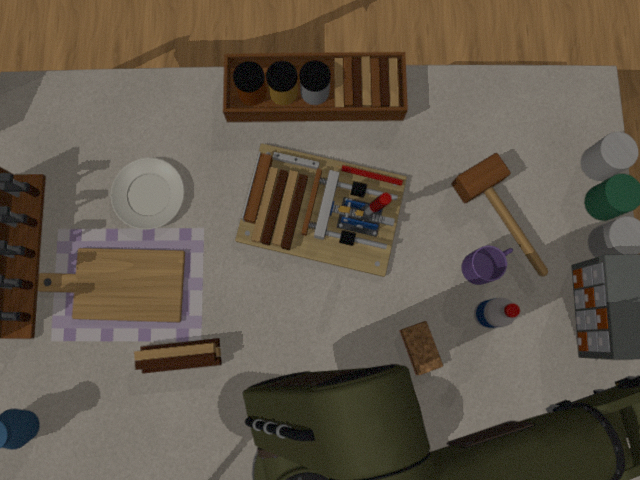

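View pics/scene1.png

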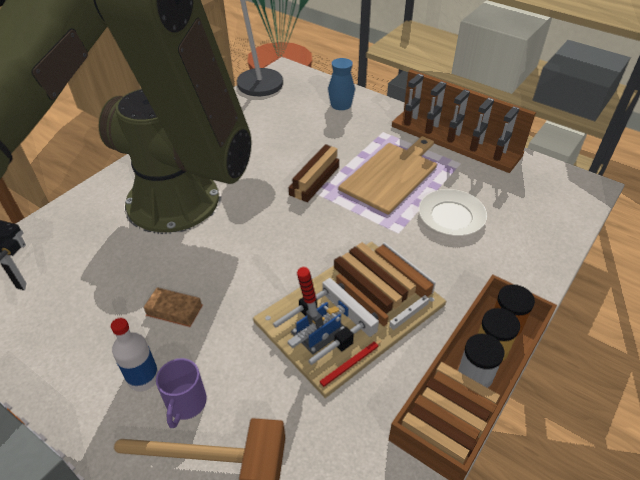

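Run:
```python
from h import *
im,d,inf=load('top')
P=cloud(d,inf)
c=atz(inf,[(267,145),(408,180),(387,275),(236,240)],18); print(c.round(1))
reg=np.zeros((480,640),bool); reg[135:285,225:420]=1
m=reg&(P[...,2]>10)&(P[...,2]<28)&(d>0)
pts=P[m][:,:2]
r=cv2.minAreaRect(pts.astype(np.float32)); print(r,cv2.boxPoints(r).round(1))
print('table z',np.median(P[300:320,300:380,2]))
crop=cv2.resize(im[135:285,225:420],None,fx=4,fy=4,interpolation=cv2.INTER_CUBIC); cv2.imwrite('pics/crop1.png',crop)
```

```text
[[ 766.4   94.7   18. ]
 [ 675.7 -245.9   18. ]
 [ 446.3 -188.6   18. ]
 [ 531.7  166.6   18. ]]
((606.04541015625, -34.12933349609375), (463.1067810058594, 321.0501403808594), 64.79985809326172) [[ 362.2 -175.3]
 [ 652.7 -312. ]
 [ 849.9  107. ]
 [ 559.4  243.7]]
table z 0.7889347342161273
```

View pics/crop1.png

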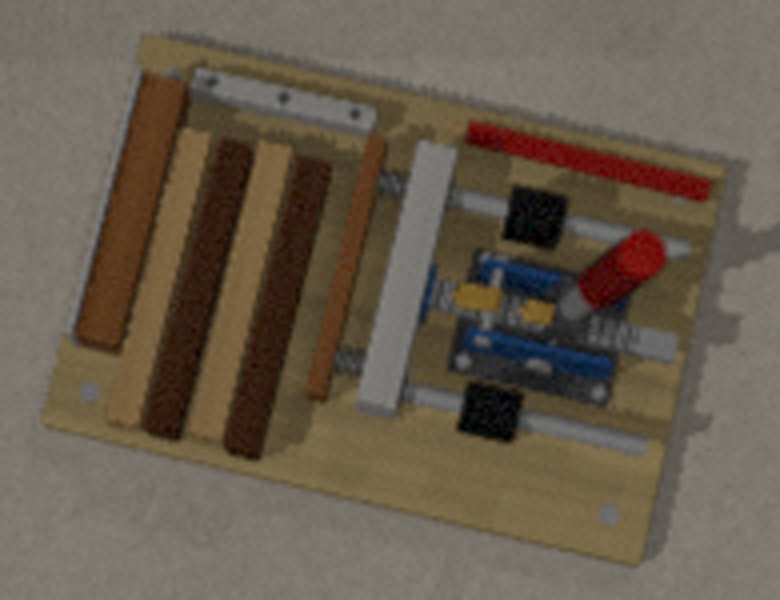

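```bash
cat >> h.py <<'E'
def fit2(cl,w):
    cl=np.array(cl,float)[:,:2]; w=np.array(w)[:,:2]; a=cl-cl.mean(0); b=w-w.mean(0)
    th=np.arctan2((a[:,0]*b[:,1]-a[:,1]*b[:,0]).sum(),(a*b).sum()); c,s=np.cos(th),np.sin(th)
    M=np.array([[c,-s],[s,c]]); t=w.mean(0)-M@cl.mean(0); return th,t,(cl@M.T+t-w)
E
python3 - <<'E'
from h import *
im,d,inf=load('top')
cv=lambda L:[((x+.5)/4-.5+225,(y+.5)/4-.5+135) for x,y in L]
w=atz(inf,cv([(140,36),(735,158),(640,565),(40,425)]),18)
th,t,res=fit2([(125,140),(125,-225),(-125,-225),(-125,140)],w); print(th,t,res.round(1))
M=np.array([[np.cos(th),-np.sin(th)],[np.sin(th),np.cos(th)]])
C=lambda L,z:((atz(inf,cv(L),z)[:,:2]-t)@M).round(1)
print('fence edge',C([(193,92),(372,130)],38))
print('slat far ends',C([(192,130),(235,143),(273,145),(313,160)],48))
print('slat near ends',C([(125,425),(163,437),(205,440),(243,456)],48))
print('jaw front far/near, back',C([(420,142),(362,405),(455,150)],59.5))
for a in np.arange(0,.5,.1):
    L=167.5+47; y=-140+L*np.sin(a-.235); z=30+L*np.cos(a-.235)
    q=proj(inf,[*(M@[0,y]+t),z])[0]; print(a,((q-[225,135])*4).round(), z)
E
```

```text
-0.23295658952876222 [618.39366179   4.44029168] [[ 2.2 -1. ]
 [-2.2  4. ]
 [ 0.5 -2.7]
 [-0.5 -0.3]]
fence edge [[ 89.3  97.6]
 [ 90.1 -12.1]]
slat far ends [[63.4 91.3]
 [61.3 64.6]
 [65.1 42.3]
 [61.5 17.2]]
slat near ends [[-117.5   87.2]
 [-119.4   64.1]
 [-115.6   40. ]
 [-119.8   16.4]]
jaw front far/near, back [[ 83.  -42.4]
 [-77.2 -44.2]
 [ 82.8 -63.4]]
0.0 [679. 258.] 238.60432621585193
0.1 [639. 247.] 242.54833554337554
0.2 [598. 237.] 244.3686321612883
0.30000000000000004 [556. 228.] 244.04702826749408
0.4 [514. 220.] 241.5867372217916
```

Call:
step_arm --series '[10, 15, 20, -0.1, 1, 15, 30, 20, -0.1, 1, 20, 41, 20, -0.1, 1, 20, 41, 10, -0.1, 1, 20, 41, 0, -0.1, 1, 20, 41, 0, -0.047, 1, 20, 41, 0, 0, 1, 20, 41, 0, 0, 1, 20, 41, 0, 0, 1, 20, 41, 0, 0, 1, 20, 41, 0, 0, 1, 20, 41, 0, 0, 1, 20, 41, 0, 0, 1, 20, 41, 0, 0, 1, 20, 41, 0, 0, 1, 15, 35, 0, 0, 1, 8, 8, 0, 0, 1, 0, 0, 0, 0, 1]'

```text
clock: 2.35
eef_pos: [477.8, 97.6, 300.1]
eef_rot: [3.141, 0.001, -0.233]
wrist_force: [-0.0, -0.5, -0.3]
finger_gap: 0.6
finger_force: 0.0
```

Run:
```python
from h import *
s=manip.read_state(); print(s['clock'],s['eef_pos'],s['eef_rot'],s['wrist_force'],s['finger_gap'],s['joints'])
im,d,inf=shot('wrist','wrist1.png'); print(inf)
```

```text
2.35 [477.80033099  97.63215475 300.05183423] [ 3.14109850e+00  7.35338573e-04 -2.32673157e-01] [-0.00551259 -0.54317716 -0.30106945] 0.5562278000671226 [ 1.26544203e-01  1.12794997e-01  1.58447068e+00 -2.05734740e-04
  1.44518910e+00  1.93003937e+00]
{'fovy': 63.19033597601016, 'cx': 318.4755710190504, 'cy': 235.104043014875, 'k1': -0.051269301746122146, 'eye': array([546.07791357,  81.52724145, 454.3084202 ]), 'orientation': array([ 2.89672602e+00,  2.47643516e-04, -1.80374423e+00])}
```

View pics/wrist1.png

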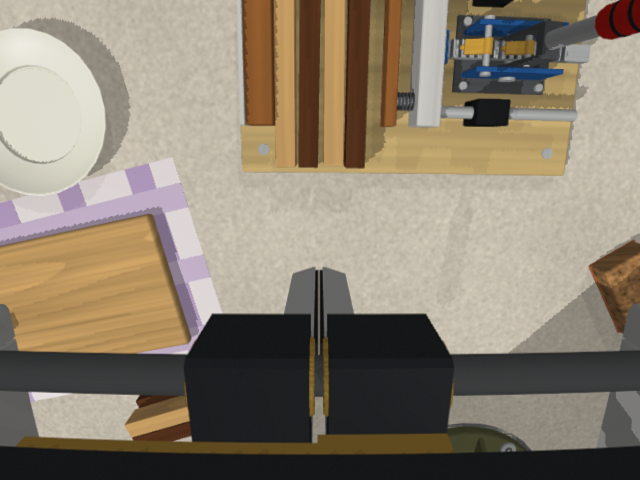

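Run:
```python
from h import *
im,d,inf=load('wrist')
a=atz(inf,[(242,170),(564,173)],18); print(a.round(1))
th,t,res=fit2([(-125,140),(-125,-225)],a); print(th,t,res.round(1))
th0=-.233;M=np.array([[np.cos(th0),-np.sin(th0)],[np.sin(th0),np.cos(th0)]])
print('slat near ends wrt th0,t0', ((atz(inf,[(285,167),(308,167),(332,164),(354,167)],48)[:,:2]-[618.4,4.4])@M).round(1))
print('jaw edge front/fixed jaw face near', ((atz(inf,[(412,125)],59.5)[:,:2]-[618.4,4.4])@M).round(1),((atz(inf,[(273,124)],54)[:,:2]-[618.4,4.4])@M).round(1))
cr=cv2.resize(im[90:190,230:590],None,fx=2.2,fy=2.2,interpolation=cv2.INTER_CUBIC); cv2.imwrite('pics/crop2.png',cr)
```

```text
[[ 532.1  172.2   18. ]
 [ 446.4 -180.6   18. ]]
-0.238319874432569 [620.74595048   7.59485542] [[ 0.2  0.9]
 [-0.2 -0.9]]
slat near ends wrt th0,t0 [[-117.4   92.9]
 [-117.4   69.2]
 [-114.3   44.5]
 [-117.4   21.8]]
jaw edge front/fixed jaw face near [[-75.5 -33.3]] [[-74.6 103.5]]
```

View pics/crop2.png

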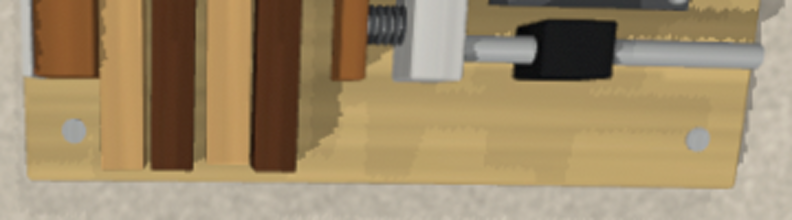

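Call:
step_arm --series '[4.6, 4.8, -35, 0, 1, 4.6, 4.8, -52, 0, 1, 4.6, 4.8, -55, 0, 1, 4.6, 4.8, -55, 0, 1, 4.6, 4.8, -40, 0, 1, 4.3, 4.5, -15, 0, 1, 0, 0, 0, 0, 1, 6, -1.4, 0, 0, 1, 6, -1.4, 0, 0, 1, 6, -1.4, 0, 0, 1, 6, -1.4, 0, 0, 1, 6, -1.4, 0, 0, 1, 5, -1.2, 0, 0, 1, 0, 0, 0, 0, 1]'

```text
clock: 4.15
eef_pos: [540.4, 118.0, 48.3]
eef_rot: [-3.142, -0.0, -0.233]
wrist_force: [0.5, 0.2, -0.0]
finger_gap: 0.5
finger_force: 0.0
```

Call:
step_arm --series '[2, -0.5, 0, 0, 1, 1, -0.25, 0, 0, 1, 1, -0.25, 0, 0, 1]'

```text
clock: 4.53
eef_pos: [542.8, 117.5, 48.4]
eef_rot: [3.141, 0.004, -0.233]
wrist_force: [-16.5, 3.3, 10.6]
finger_gap: 0.7
finger_force: 8.1
```

Call:
step_arm --series '[-9, 2.1, 0, 0, 1, -15, 3.5, 0, 0, 1, -15, 3.6, 0, 0, 1, -2.7, -11.7, 0, 0, 1, -2.8, -11.7, 0, 0, 1, 0, 0, 0, 0, 1, 6, -1.4, 0, 0, 1, 6, -1.4, 0, 0, 1, 6, -1.4, 0, 0, 1, 6, -1.4, 0, 0, 1, 6, -1.4, 0, 0, 1, 5, -1.2, 0, 0, 1, 1, -0.2, 0, 0, 1, 1, -0.25, 0, 0, 1, 1, -0.25, 0, 0, 1]'

```text
clock: 6.4
eef_pos: [537.0, 94.2, 48.4]
eef_rot: [3.141, 0.002, -0.233]
wrist_force: [-9.8, 1.7, 6.0]
finger_gap: 0.6
finger_force: 4.9
```

Call:
step_arm --series '[-8, 1.9, 0, 0, 1, -15, 3.5, 0, 0, 1, -15, 3.6, 0, 0, 1, -2.7, -11.7, 0, 0, 1, -2.8, -11.7, 0, 0, 1, 0, 0, 0, 0, 1, 6, -1.4, 0, 0, 1, 6, -1.4, 0, 0, 1, 6, -1.4, 0, 0, 1, 6, -1.4, 0, 0, 1, 6, -1.4, 0, 0, 1, 5, -1.2, 0, 0, 1, 1, -0.2, 0, 0, 1, 1, -0.25, 0, 0, 1, 1, -0.25, 0, 0, 1]'

```text
clock: 8.28
eef_pos: [531.2, 71.0, 48.4]
eef_rot: [3.141, 0.002, -0.233]
wrist_force: [-11.7, 2.1, 8.1]
finger_gap: 0.5
finger_force: 5.8
```

Call:
step_arm --series '[-8, 1.9, 0, 0, 1, -15, 3.5, 0, 0, 1, -15, 3.6, 0, 0, 1, -2.7, -11.7, 0, 0, 1, -2.8, -11.7, 0, 0, 1, 0, 0, 0, 0, 1, 6, -1.4, 0, 0, 1, 6, -1.4, 0, 0, 1, 6, -1.4, 0, 0, 1, 6, -1.4, 0, 0, 1, 6, -1.4, 0, 0, 1, 5, -1.2, 0, 0, 1, 1, -0.2, 0, 0, 1, 1, -0.25, 0, 0, 1, 1, -0.25, 0, 0, 1]'

```text
clock: 10.15
eef_pos: [525.5, 47.7, 48.4]
eef_rot: [3.141, 0.003, -0.233]
wrist_force: [-12.0, 3.6, 11.5]
finger_gap: 0.7
finger_force: 6.7
```

Call:
step_arm --series '[-10, 2.3, 0, 0, 1, -20, 4.6, 0, 0, 1, -10, 2.3, 30, 0, 1, 0, 0, 55, 0, 0.42, 0, 0, 55, 0, 0.42, 13, -15, 55, 0, 0.42, 17, -20, 50, 0, 0.42, 17, -20, 30, 0, 0.42, 17, -20, 7, 0, 0.42, 0, 0, 0, 0, 0.42]'

```text
clock: 11.4
eef_pos: [550.9, -19.2, 330.4]
eef_rot: [3.142, -0.001, -0.235]
wrist_force: [-0.4, -0.1, -0.1]
finger_gap: 54.7
finger_force: 0.0
```

Run:
```python
from h import *
s=manip.read_state(); print(s['clock'],s['eef_pos'],s['finger_gap'])
im,d,inf=shot('wrist','wrist2.png')
```

```text
11.4 [550.86266274 -19.17647499 330.35151487] 54.650001466430794
```

View pics/wrist2.png

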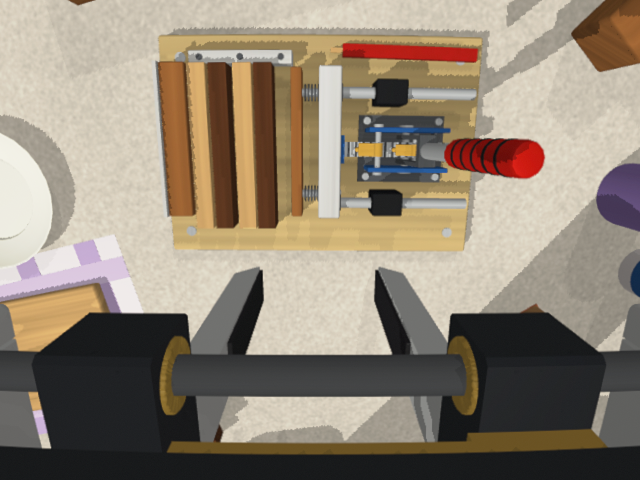

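```bash
cat > meas.py <<'E'
from h import *
def C(inf,uv,z,th,t):
    M=np.array([[np.cos(th),-np.sin(th)],[np.sin(th),np.cos(th)]])
    return ((atz(inf,uv,z)[:,:2]-t)@M).round(1)
E
python3 - <<'E'
from meas import *
im,d,inf=load('wrist')
w=atz(inf,[(159,36),(481,38),(463,247),(175,247)],18)
th,t,res=fit2([(125,140),(125,-225),(-125,-225),(-125,140)],w); print(th,t,res.round(1))
t2=np.array([619.5,7.3])
for tt in (t,t2):
  print('fence',C(inf,[(190,63),(291,65)],38,th,tt).tolist(),'fixedjaw face',C(inf,[(184,62)],54,th,tt))
  print('slats near',C(inf,[(200,228),(225,228),(247,228),(270,228)],48,th,tt).tolist())
  print('jaw top F/B',C(inf,[(319,67),(341,67),(320,217),(339,217)],59.5,th,tt).tolist())
  print('pad',C(inf,[(291,67),(302,67)],50,th,tt).tolist())
M=np.array([[np.cos(th),-np.sin(th)],[np.sin(th),np.cos(th)]])
for a in (0,.05,.1,.2):
    L=167.5+47; print(a,[proj(inf,[*(M@[0,-140+l*np.sin(a-.235)]+t),30+l*np.cos(a-.235)])[0].round() for l in (120,L)])
cv2.imwrite('pics/crop3.png',cv2.resize(im[30:255,150:350],None,fx=2.6,fy=2.6,interpolation=cv2.INTER_CUBIC))
E
```

```text
-0.23834150008308558 [619.34313009   7.21743338] [[ 3.5  2. ]
 [ 3.  -3.3]
 [-4.4 -1.5]
 [-2.1  2.8]]
fence [[89.4, 97.6], [86.8, -11.5]] fixedjaw face [[87.6 98.9]]
slats near [[-90.9, 95.1], [-90.9, 66.0], [-90.8, 40.6], [-90.7, 14.1]]
jaw top F/B [[81.2, -41.6], [81.3, -64.1], [-75.3, -43.3], [-75.2, -64.4]]
pad [[82.7, -12.3], [82.7, -23.8]]
fence [[89.3, 97.5], [86.7, -11.6]] fixedjaw face [[87.5 98.7]]
slats near [[-91.1, 94.9], [-91.0, 65.9], [-90.9, 40.5], [-90.8, 13.9]]
jaw top F/B [[81.1, -41.7], [81.2, -64.2], [-75.5, -43.4], [-75.4, -64.5]]
pad [[82.6, -12.4], [82.6, -23.9]]
0 [array([466., 151.]), array([554., 157.])]
0.05 [array([460., 151.]), array([539., 157.])]
0.1 [array([454., 151.]), array([524., 157.])]
0.2 [array([440., 151.]), array([492., 156.])]
```

View pics/crop3.png

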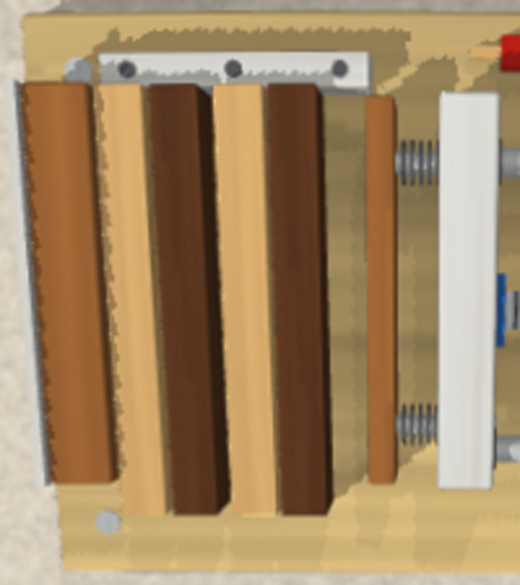

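Call:
step_arm --series '[7.6, -33.3, 0, 0, 0.25, 7.6, -33.3, 0, 0, 0.25, 7.6, -33.3, 0, 0, 0.25, 7.7, -33.2, 0, 0, 0.25, 0, 0, -20, 0, 0.25, 0, 0, -40, 0, 0.25, 0, 0, -45, 0, 0.25, 0, 0, -30, 0, 0.25, 0, 0, 0, 0, 0.42, 0, 0, 0, 0, 0.42, 0, 0, 0, 0, 0.42]'

```text
clock: 12.82
eef_pos: [581.5, -151.4, 197.0]
eef_rot: [3.141, -0.002, -0.233]
wrist_force: [-0.4, 0.2, 1.2]
finger_gap: 54.6
finger_force: 0.0
```

Call:
step_arm --series '[-2.3, -9.7, 0, 0, 0.42, -2.3, -9.7, 0, 0, 0.42, -0.5, -2, 0, 0, 0.42, -0.5, -2, 0, 0, 0.42]'

```text
clock: 13.32
eef_pos: [575.4, -175.1, 195.4]
eef_rot: [-3.142, 0.0, -0.234]
wrist_force: [-0.9, 1.5, -0.1]
finger_gap: 54.5
finger_force: 0.2
```

Call:
step_arm --series '[-0.5, -2, 0, 0, 0.42, -0.5, -2, 0, 0, 0.42]'

```text
clock: 13.58
eef_pos: [574.9, -177.0, 195.2]
eef_rot: [-3.138, 0.0, -0.232]
wrist_force: [5.1, 18.1, -2.7]
finger_gap: 54.7
finger_force: 9.1
```

Call:
step_arm --series '[2.8, 11.7, 0, 0, 0.42, 2.8, 11.7, 0, 0, 0.42, 2.8, 11.7, 0, 0, 0.42, 2.8, 11.7, 0, 0, 0.42, 2.8, 11.7, 0, 0, 0.42, 2.8, 11.7, 0, 0, 0.42, 2.8, 11.7, 0, 0, 0.42, 2.8, 11.7, 0, 0, 0.42, 0.5, 2, 0, 0, 0.42, 0.5, 2, 0, 0, 0.42]'

```text
clock: 14.82
eef_pos: [597.6, -81.6, 194.9]
eef_rot: [3.141, 0.001, -0.233]
wrist_force: [-1.8, -11.5, -3.1]
finger_gap: 54.4
finger_force: 5.1
```

Call:
step_arm --series '[0.3, 1.5, 0, 0, 0.42]'

```text
clock: 14.95
eef_pos: [597.7, -81.3, 194.8]
eef_rot: [3.139, 0.001, -0.234]
wrist_force: [-2.2, -17.6, -4.3]
finger_gap: 54.7
finger_force: 8.0
```

Call:
step_arm --series '[-2.8, -11.7, 0, 0, 0.42, -2.8, -11.7, 0, 0, 0.42, -2.8, -11.7, 0, 0, 0.42, -2.8, -11.7, 0, 0, 0.42, -2.8, -11.7, 0, 0, 0.42, -2.8, -11.7, 0, 0, 0.42, -2.8, -11.7, 0, 0, 0.42, -2.8, -11.7, 0, 0, 0.42, -0.5, -2, 0, 0, 0.42, -0.5, -2, 0, 0, 0.42, -0.3, -1.2, 0, 0, 0.42, 0, 0, 0, 0, 0.42]'

```text
clock: 16.45
eef_pos: [574.8, -176.6, 195.1]
eef_rot: [-3.139, 0.001, -0.232]
wrist_force: [3.2, 11.2, -2.8]
finger_gap: 54.3
finger_force: 5.5
```

Run:
```python
from h import *
s=manip.read_state(); print(s['clock'],s['eef_pos'],s['finger_gap'])
for n in('top','scene','wrist'): im,d,inf=shot(n,n+'3.png')
a=cv2.imread('pics/top3.png')[135:285,225:420]; b=cv2.imread('pics/wrist3.png')
a=cv2.resize(a,(520,400),interpolation=cv2.INTER_CUBIC)
b=cv2.resize(b,(280,210)); o=np.zeros((600,800,3),np.uint8); o[:400,:520]=a;o[:210,520:]=b
c=cv2.imread('pics/scene3.png')[230:400,240:460]; c=cv2.resize(c,(264,204),interpolation=cv2.INTER_CUBIC); o[210:414,530:794]=c
cv2.imwrite('pics/m3.png',o[:420])
```

```text
16.45 [ 574.84566142 -176.6325575   195.0545566 ] 54.333946839858164
```

View pics/m3.png

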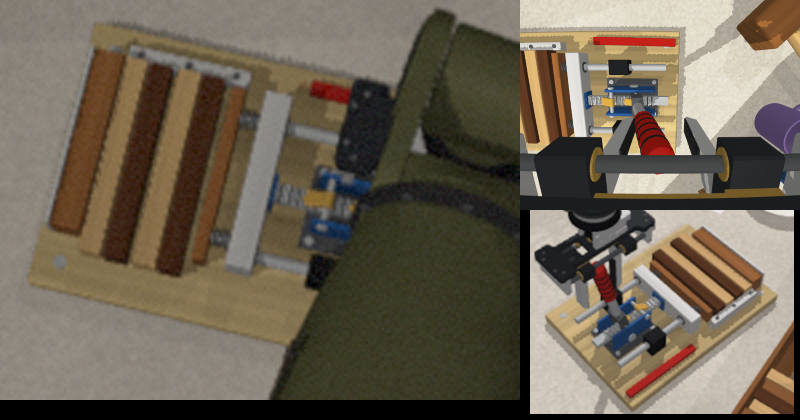

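```bash
cat > jaw.py <<'E'
from meas import *
def prof(name,fresh=True,th=-.234,t=np.array([619.4,7.2]),x0=40,x1=78):
    im,d,inf=shot(name) if fresh else load(name)
    M=np.array([[np.cos(th),-np.sin(th)],[np.sin(th),np.cos(th)]])
    ys=np.arange(-90,20,.5); xs=np.arange(x0,x1,2.)
    X,Y=np.meshgrid(xs,ys); W=np.c_[np.c_[X.ravel(),Y.ravel()]@M.T+t,np.full(X.size,59.5)]
    uv=proj(inf,W).astype(np.float32).reshape(len(ys),len(xs),2)
    s=cv2.remap(im,uv[...,0],uv[...,1],cv2.INTER_LINEAR).astype(float)
    white=np.median(s.min(2),1)    # min channel: white beam high
    g=np.diff(cv2.GaussianBlur(white[:,None],(1,5),0)[:,0])
    b=g[:].argmax(); f=b+30+g[b+30:b+70].argmin()
    print(name,'beam back',ys[b]+.25,'front',ys[f]+.25,'jt est',round(ys[f]+.25+58,1),round(ys[b]+.25+82,1))
    return s
if __name__=='__main__':
    import sys
    for n in sys.argv[1:]: prof(n)
E
cat > old.py <<'E'
from jaw import *
for n in('top','wrist'): prof(n,False)
im=cv2.imread('pics/top1.png'); 
inf=load('top')[2]; np.savez('t1.npz',im=im,d=0,inf=np.array([inf],dtype=object)); prof('t1',False)
E
python3 old.py
```

```text
top beam back -56.25 front -32.25 jt est 25.8 25.8
wrist beam back -53.75 front -30.75 jt est 27.2 28.2
t1 beam back -67.25 front -43.75 jt est 14.2 14.8
```

Call:
step_arm --series '[2.8, 11.7, 0, 0, 0.42, 2.8, 11.7, 0, 0, 0.42, 2.8, 11.7, 0, 0, 0.42, 2.8, 11.7, 0, 0, 0.42, 2.8, 11.7, 0, 0, 0.42, 2.8, 11.7, 0, 0, 0.42, 2.8, 11.7, 0, 0, 0.42, 2.8, 11.7, 0, 0, 0.42, 0.5, 2, 0, 0, 0.42, 0.5, 2, 0, 0, 0.42, 0.3, 1.2, 0, 0, 0.42, 0, 0, 0, 0, 0.42]'

```text
clock: 18.1
eef_pos: [597.7, -81.4, 194.9]
eef_rot: [3.139, 0.001, -0.234]
wrist_force: [-1.6, -12.8, -1.9]
finger_gap: 54.3
finger_force: 6.0
```

Call:
step_arm --series '[-2.8, -11.7, 0, 0, 0.42, -2.8, -11.7, 0, 0, 0.42, -2.8, -11.7, 0, 0, 0.42, -2.8, -11.7, 0, 0, 0.42, -2.8, -11.7, 0, 0, 0.42, -2.8, -11.7, 0, 0, 0.42, -2.8, -11.7, 0, 0, 0.42, -2.8, -11.7, 0, 0, 0.42, -0.5, -2, 0, 0, 0.42, -0.5, -2, 0, 0, 0.42, -0.3, -1.2, 0, 0, 0.42, 0, 0, 0, 0, 0.42]'

```text
clock: 19.6
eef_pos: [574.8, -176.6, 195.0]
eef_rot: [-3.139, 0.001, -0.232]
wrist_force: [3.4, 11.2, -2.1]
finger_gap: 54.6
finger_force: 5.5
```

```bash
python3 jaw.py top wrist
```

```text
top beam back -47.75 front -24.25 jt est 33.8 34.2
wrist beam back -45.75 front -22.75 jt est 35.2 36.2
```

Call:
step_arm --series '[2.8, 11.7, 0, 0, 0.42, 2.8, 11.7, 0, 0, 0.42, 2.8, 11.7, 0, 0, 0.42, 2.8, 11.7, 0, 0, 0.42, 2.8, 11.7, 0, 0, 0.42, 2.8, 11.7, 0, 0, 0.42, 2.8, 11.7, 0, 0, 0.42, 2.8, 11.7, 0, 0, 0.42, 0.5, 2, 0, 0, 0.42, 0.5, 2, 0, 0, 0.42, 0.3, 1.2, 0, 0, 0.42, 0, 0, 0, 0, 0.42]'

```text
clock: 21.2
eef_pos: [597.7, -81.4, 195.0]
eef_rot: [3.139, 0.001, -0.234]
wrist_force: [-0.5, -13.6, -1.0]
finger_gap: 54.5
finger_force: 6.1
```

Call:
step_arm --series '[-2.8, -11.7, 0, 0, 0.42, -2.8, -11.7, 0, 0, 0.42, -2.8, -11.7, 0, 0, 0.42, -2.8, -11.7, 0, 0, 0.42, -2.8, -11.7, 0, 0, 0.42, -2.8, -11.7, 0, 0, 0.42, -2.8, -11.7, 0, 0, 0.42, -2.8, -11.7, 0, 0, 0.42, -0.5, -2, 0, 0, 0.42, -0.5, -2, 0, 0, 0.42, -0.3, -1.2, 0, 0, 0.42, 0, 0, 0, 0, 0.42]'

```text
clock: 22.7
eef_pos: [574.8, -176.6, 195.1]
eef_rot: [-3.139, 0.001, -0.232]
wrist_force: [2.7, 10.8, -2.3]
finger_gap: 54.4
finger_force: 5.5
```

```bash
python3 jaw.py top wrist
```

```text
top beam back -40.25 front -16.25 jt est 41.8 41.8
wrist beam back -37.75 front -14.75 jt est 43.2 44.2
```

Call:
step_arm --series '[2.8, 11.7, 0, 0, 0.42, 2.8, 11.7, 0, 0, 0.42, 2.8, 11.7, 0, 0, 0.42, 2.8, 11.7, 0, 0, 0.42, 2.8, 11.7, 0, 0, 0.42, 2.8, 11.7, 0, 0, 0.42, 2.8, 11.7, 0, 0, 0.42, 2.8, 11.7, 0, 0, 0.42, 0.5, 2, 0, 0, 0.42, 0.5, 2, 0, 0, 0.42, 0.3, 1.2, 0, 0, 0.42, 0, 0, 0, 0, 0.42]'

```text
clock: 24.3
eef_pos: [597.8, -81.3, 195.0]
eef_rot: [3.138, 0.0, -0.234]
wrist_force: [-1.9, -14.7, -1.6]
finger_gap: 54.6
finger_force: 7.3
```

Call:
step_arm --series '[-2.8, -11.7, 0, 0, 0.42, -2.8, -11.7, 0, 0, 0.42, -2.8, -11.7, 0, 0, 0.42, -2.8, -11.7, 0, 0, 0.42, -2.8, -11.7, 0, 0, 0.42, -2.8, -11.7, 0, 0, 0.42, -2.8, -11.7, 0, 0, 0.42, -2.8, -11.7, 0, 0, 0.42, -0.5, -2, 0, 0, 0.42, -0.5, -2, 0, 0, 0.42, -0.3, -1.2, 0, 0, 0.42, 0, 0, 0, 0, 0.42]'

```text
clock: 25.8
eef_pos: [574.9, -176.6, 195.1]
eef_rot: [-3.139, 0.001, -0.232]
wrist_force: [2.9, 11.3, -2.3]
finger_gap: 54.9
finger_force: 5.5
```

```bash
python3 jaw.py top wrist
```

```text
top beam back -33.75 front -10.25 jt est 47.8 48.2
wrist beam back -31.25 front -8.75 jt est 49.2 50.8
```

Call:
step_arm --series '[2.8, 11.7, 0, 0, 0.42, 2.8, 11.7, 0, 0, 0.42, 2.8, 11.7, 0, 0, 0.42, 2.8, 11.7, 0, 0, 0.42, 2.8, 11.7, 0, 0, 0.42, 2.8, 11.7, 0, 0, 0.42, 2.8, 11.7, 0, 0, 0.42, 2.8, 11.7, 0, 0, 0.42, 0.5, 2, 0, 0, 0.42, 0.5, 2, 0, 0, 0.42, 0.3, 1.2, 0, 0, 0.42, 0, 0, 0, 0, 0.42]'

```text
clock: 27.4
eef_pos: [598.1, -81.3, 195.6]
eef_rot: [3.138, -0.001, -0.234]
wrist_force: [-2.2, -15.2, 2.8]
finger_gap: 54.7
finger_force: 7.6
```

Call:
step_arm --series '[-2.8, -11.7, 0, 0, 0.42, -2.8, -11.7, 0, 0, 0.42, -2.8, -11.7, 0, 0, 0.42, -2.8, -11.7, 0, 0, 0.42, -2.8, -11.7, 0, 0, 0.42, -2.8, -11.7, 0, 0, 0.42, -2.8, -11.7, 0, 0, 0.42, -2.8, -11.7, 0, 0, 0.42, -0.5, -2, 0, 0, 0.42, -0.5, -2, 0, 0, 0.42, -0.3, -1.2, 0, 0, 0.42, 0, 0, 0, 0, 0.42]'

```text
clock: 28.9
eef_pos: [574.9, -176.7, 195.1]
eef_rot: [-3.139, 0.0, -0.232]
wrist_force: [4.3, 11.4, -2.2]
finger_gap: 54.8
finger_force: 5.5
```

```bash
python3 jaw.py top wrist
```

```text
top beam back -26.75 front -2.75 jt est 55.2 55.2
wrist beam back -23.75 front -1.25 jt est 56.8 58.2
```

Call:
step_arm --series '[0, 0, 0, 0, 0.25, 0.8, 3.5, 0, 0, 0.25, 0.8, 3.5, 0, 0, 0.25, 0, 0, 0, 0, 0.25, 0, 0, 25, 0, 0.25, 0, 0, 45, 0, 0.25, 0, 0, 45, 0, 0.25, 0, 0, 20, 0, 0.25, -5, 30, 0, 0, 0.42, -5, 30, 0, 0, 0.42, -5, 30, 0, 0, 0.42, -5, 30, 0, 0, 0.42, -5, 30, 0, 0, 0.42, 0, 0, 0, 0, 0.42, 0, 0, 0, 0, 0.42]'

```text
clock: 30.88
eef_pos: [551.2, -22.2, 330.5]
eef_rot: [3.141, -0.0, -0.233]
wrist_force: [0.5, 0.1, 0.4]
finger_gap: 54.5
finger_force: 0.0
```

Run:
```python
from jaw import *
prof('top');prof('wrist')
im,d,inf=load('wrist')
cv2.imwrite('pics/w4.png',cv2.resize(im[20:260,140:560],None,fx=1.9,fy=1.9,interpolation=cv2.INTER_CUBIC))
```

```text
top beam back -82.25 front -54.75 jt est 3.2 -0.2
wrist beam back -23.75 front -0.75 jt est 57.2 58.2
```

View pics/w4.png

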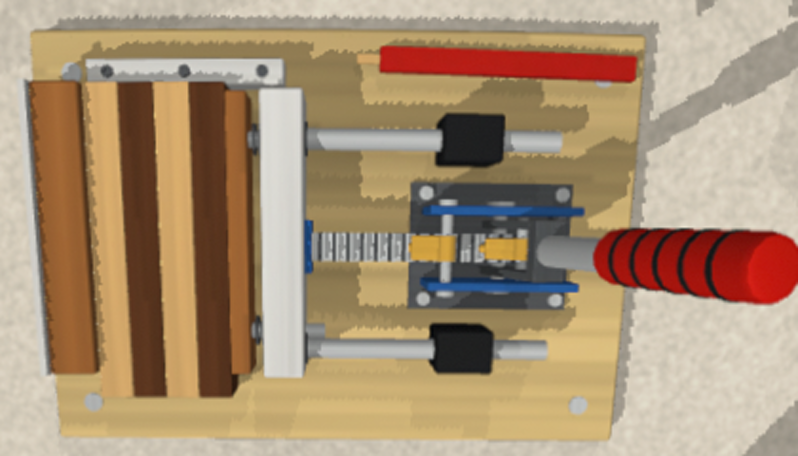

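```bash
python3 -c "
from cell import manip
print(manip.sign_off())"
```

```text
the job is handed in; nothing more can be done
None
```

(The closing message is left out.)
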